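# Size the unsorted pestle on the taper gauge and put it away

## Robot

A 6-joint arm with a two-finger parallel gripper is mounted at the origin on the work surface. World frame = base frame: x ahead of the robot, y to its left, z up, the work surface at z = 0. Lengths are in m, angles in rad, forces in N, time in s.
With the tool pointing down it reaches from about 0.3 to 0.775 m from the base axis. Payload 14.6 kg.
Tool frame: the origin (TCP) lies midway between the tips of the shut fingers; the grasp point (between the pads) lies 19 mm behind it; z points along the fingers, y is the line along which they close (so a half turn about z gives the same grasp; the last joint's range is limited). The gripper opens to 94 mm and grips with 3 to 60 N. Pads are 16 mm wide; open, the fingers measure 119 mm over their backs; the gripper's body (75 mm by 177 mm) begins 78 mm behind the grasp point.
Start: joints at [-1.298, 0.3, 1.521, -0, 1.321, -0.067], TCP at [0.183, -0.519, 0.205] pointing down, gripper open.
Joint ranges: [-3.03, 3.03], [-0.79, 2.21], [0.23, 2.52], [-1.04, 4.18], [0, 3.07], [-2.55, 2.55]. Speed limits (rad/s): [2.22, 2.22, 2.57, 3.14, 3.14, 3.14].

## Interface

Orientations are given as a rotation vector (axis times angle).
In Python, from workcell import state, get_image, sign_off gives the robot as it stands. The module is installed in compiled form; this text tells all that it offers.
- The arm moves only by the tool jog_arm, never from a script. Its argument "series" is one flat list of numbers, 6 for each row, row after row: the shift along the tool's x, y, z in mm, then the turn, a rotation vector about the tool's x, y, z in degrees. In form: [tx, ty, tz, ax, ay, az, tx, ty, tz, ax, ay, az, ...]. A call has exactly 10 rows; each row is the pose to reach, as a shift and turn from the pose commanded when the call began, along the tool's axes at that moment; what a row does not reach only later rows make up. A row lasts 1/8 s, in which the tool goes at most 62.5 mm and 10.7 degrees, less where a joint would pass 70% of its speed; a pose out of reach is approached as far as the arm can. A call with a gripper value outside its range is refused whole. "fingers" is the opening, from 0 (shut) to 1 (fully open), set as the call begins (left out, the last holds). The fingers move at their own pace and stop on an object; "newtons" is the grip in N (left out, the last holds). Time passes only in rows, so rows that repeat a pose let the fingers close, or fill a call up. It gives the time, the measured TCP pose, the force, the opening and the grip force at its end, in the units of the state.
- state(): the state, without advancing time (a new reading comes with each control period).
- get_image(name): name is "side" or "top"; returns a dict with "color" (480x640x3 uint8, red, green, blue), "z_map" (480x640 float32, m along the optical axis (not along the pixel's ray), 0 where there is no reading), "fx", "fy", "cx", "cy" (pixels), "cam_to_world" (4x4, takes a point from camera to world coordinates). Camera axes: x right, y down, z forward; pixel columns grow to the right and rows downward; lengths in m; the calibration is good to about 2 mm. A picture is of the moment at which its call begins.
- sign_off(): hands the job in; it is judged then, once.
The state is a dict: "clock": time; "joint_pos": joint angles; "joint_velocities": joint speeds; "effort": joint torques, N m; "eef_pos": TCP position; "orientation": TCP orientation; "ft_force": force on the tool from outside, world axes, zero at the start; "torque": the same for the moment, N m; "width": finger opening in m; "grip_force": force on a finger pad.
Only numpy, scipy, OpenCV 4.12 (cv2) and the standard library are available. Lean on these libraries where they do the work, as an engineer would, in place of code of your own. Each camera call takes 0.05 s, during which the arm holds its last target. There are 200 camera calls.

## Task

The pestle in the white stand has lost its size ring. Slide its steel shaft upright into the gauge's tapered slot, gently, with no more than a light push, until it wedges against both jaws and rests there for a moment; note the coloured band in which it stops, then stand it all the way down in the holder of that colour without dropping it. Leave the two pestles in the drying rack, the jar and the dish where they are.

Things in the scene. Friction and masses are not known exactly. Their poses are not given: they have to be found in the camera images.
- pestle_a: one of three like pestles: a straight steel shaft 65 mm long under a ribbed pale green round handle 22 mm in diameter, 45 mm tall (110 mm in all, 45 to 160 g). Shaft diameter somewhere between 9.5 and 16.5 mm, different for each and not known beforehand. Origin: centre of the shaft's flat lower end; z runs up through the handle, whose middle is at z = 87 mm
- pestle_b: one of three like pestles: a straight steel shaft 65 mm long under a ribbed pale green round handle 22 mm in diameter, 45 mm tall (110 mm in all, 45 to 160 g). Shaft diameter somewhere between 9.5 and 16.5 mm, different for each and not known beforehand. Origin: centre of the shaft's flat lower end; z runs up through the handle, whose middle is at z = 87 mm
- pestle_c: one of three like pestles: a straight steel shaft 65 mm long under a ribbed pale green round handle 22 mm in diameter, 45 mm tall (110 mm in all, 45 to 160 g). Shaft diameter somewhere between 9.5 and 16.5 mm, different for each and not known beforehand. Origin: centre of the shaft's flat lower end; z runs up through the handle, whose middle is at z = 87 mm
- white_stand: white stand fixed to the bench, where the pestle that is to be sized stands: 56 mm square and 45 mm tall, one dark-ringed upright hole 19.5 mm in diameter, 37 mm deep. Origin: centre of the underside, on the hole's axis; the hole's floor is at z = 8 mm
- white_stand_hole0 (a point): centre of the mouth of the hole in the white stand, 45 mm above the bench; z up
- drying_rack: grey drying rack fixed to the bench, 56 mm by 130 mm and 45 mm tall, with two holes 19.5 mm in diameter, 37 mm deep, 70 mm apart along its y; the two pestles that are to be left alone stand in it. Origin: centre of the underside
- gauge: tapered sizing gauge bolted to the bench: aluminium base plate 150 x 110 mm, 8 mm thick (x = -30 to 120 mm), two dark risers (|y| = 22 to 40 mm, x from 6 mm) and on them two flat steel jaws leaving an upright tapered slot, open at the front and below. Origin: underside, on the slot's centre line at its wide front end; x runs along the slot to the narrow end, y left, z up. All rigid
- slot (a point): the slot between the jaws; point on its centre line at the wide end, 65 mm up (the jaws' tops), axes as the gauge's. 19.5 mm wide at x = 0, it narrows by 1 mm every 7 mm to 5 mm at x = 100 mm. An upright shaft, its end above the base plate, slides in along x and wedges against both jaws; the band beside its axis is its size. A light push of 3 to 6 N is right
- jaw_left: the steel jaw on the slot's +y side, 100 mm long, 26 mm wide, from 53 to 65 mm high; origin and axes as the gauge's. On its top, along the slot: a blue band from x = 20 to 38.5 mm, a yellow one to 56 mm, a red one to 74.5 mm
- jaw_right: the like jaw on the -y side, same bands, origin and axes as the gauge's. A shaft 1 mm off the slot's centre line meets one jaw alone some 14 mm too early: the reading counts only when both jaws press on it
- holder_blue: blue holder fixed to the bench: a block 56 mm square and 45 mm tall on a 4 mm dark foot plate 68 mm square, with a white-ringed upright round hole 19 mm in diameter, 37 mm deep, mouth chamfered by 2 mm. Origin: centre of the underside, on the hole's axis; the hole's floor is at z = 8 mm. Its place among the three holders changes
- holder_blue_hole0 (a point): centre of the mouth of the hole in the blue holder, 45 mm above the bench; z up
- holder_yellow: yellow holder fixed to the bench: a block 56 mm square and 45 mm tall on a 4 mm dark foot plate 68 mm square, with a white-ringed upright round hole 17.5 mm in diameter, 37 mm deep, mouth chamfered by 2 mm. Origin: centre of the underside, on the hole's axis; the hole's floor is at z = 8 mm. Its place among the three holders changes
- holder_yellow_hole0 (a point): centre of the mouth of the hole in the yellow holder, 45 mm above the bench; z up
- holder_red: red holder fixed to the bench: a block 56 mm square and 45 mm tall on a 4 mm dark foot plate 68 mm square, with a white-ringed upright round hole 14 mm in diameter, 37 mm deep, mouth chamfered by 2 mm. Origin: centre of the underside, on the hole's axis; the hole's floor is at z = 8 mm. Its place among the three holders changes
- holder_red_hole0 (a point): centre of the mouth of the hole in the red holder, 45 mm above the bench; z up
- sample_jar: closed sample jar with a white cap, 48 mm in diameter, 62 mm tall; origin at the centre of its underside
- dish: shallow pale dish, 90 mm in diameter, 16 mm tall; origin at the centre of its underside
Things that resemble listed ones, but are neither listed nor needed, are in the scene too. Leave any blue or yellow look-alike of the pestle_c alone.

How it is judged:
By the outcome, as a careful person would: the job done as asked, in the order asked, and still so for the second after the job is handed in, with the robot touching nothing.
It also fails if it takes over 54 s, if anything falls off the work surface, if the arm or the gripper's body presses on something with over 40 N, if the wrist force passes 120 N, or if a joint passes its speed limit or range.

## Working session

There is one attempt and no reset: what is moved stays moved. The work goes in short steps, Python scripts to look and compute and a tool call to move; the robot and the scene stay as the last step left them, time stands still between calls to the robot, and variables do not carry over. Pictures are saved under pics/ and viewed, at most 10 in all, crops included, and the job is handed in when it is done.

Besides the shell and the picture viewer there is one more tool, called after "Request:" by a JSON object that holds its "method" and its "body". jog_arm: Moves the arm, as the interface text tells. Its arguments: {"type":"object","properties":{"series":{"type":"array","items":{"type":"number"}},"fingers":{"type":"number"},"newtons":{"type":"number"}},"required":["series"]}

```bash
mkdir -p pics
cat > h.py <<'E'
import numpy as np, cv2
from workcell import state, get_image
def save(name,fn,crop=None,s=1):
    d=get_image(name); im=d["color"][...,::-1]
    if crop: r0,r1,c0,c1=crop; im=im[r0:r1,c0:c1]
    cv2.imwrite(fn,cv2.resize(im,None,fx=s,fy=s,interpolation=cv2.INTER_CUBIC)); return d
def pt(d,u,v,z):  # ray onto plane z
    T=d["cam_to_world"]; r=T[:3,:3]@np.array([(u-d["cx"])/d["fx"],(v-d["cy"])/d["fy"],1]); o=T[:3,3]
    return o+r*(z-o[2])/r[2]
def cloud(d):
    v,u=np.mgrid[:480,:640]; z=d["z_map"]; T=d["cam_to_world"]
    p=np.stack([(u-d["cx"])/d["fx"]*z,(v-d["cy"])/d["fy"]*z,z],-1)
    return p@T[:3,:3].T+T[:3,3]
E
python3 - <<'E'
from h import *
for n in("top","side"):
    d=save(n,f"pics/{n}0.png"); np.savez(f"{n}0.npz",**d); print(n,d["fx"],d["cx"],d["cy"]);print(d["cam_to_world"].round(3))
print(state())
E
```

```text
top 535.0649929725956 320.3875472598471 233.801116032455
[[ 0.023 -0.998  0.056  0.515]
 [-1.    -0.024 -0.011 -0.019]
 [ 0.012 -0.056 -0.998  1.174]
 [ 0.     0.     0.     1.   ]]
side 455.4635345896806 315.5577794736546 244.7206366031505
[[-0.871 -0.31   0.381  0.198]
 [-0.491  0.539 -0.684  0.64 ]
 [ 0.007 -0.783 -0.622  0.647]
 [ 0.     0.     0.     1.   ]]
{'clock': 0.1, 'joint_pos': array([-1.29763382e+00,  3.00440073e-01,  1.52153256e+00, -2.51810336e-06,
        1.32072796e+00, -6.66012742e-02]), 'joint_velocities': array([-1.38842927e-03, -1.32000059e-03, -9.32300480e-04,  1.16103622e-04,
       -1.91572605e-03,  3.34332531e-05]), 'effort': array([ 9.18320220e-04, -5.32643759e+01, -3.53284085e+01,  7.08856224e-02,
        2.34815438e-02, -6.51190044e-05]), 'eef_pos': array([ 0.18322381, -0.51831868,  0.20492388]), 'orientation': array([-3.09528252e+00, -5.30951014e-01,  1.83172037e-04]), 'ft_force': array([ 0.16542799,  0.48127881, -0.93574875]), 'torque': array([0.00319244, 0.07183587, 0.03001248]), 'grip_force': 0.0, 'width': 0.09380786218923039}
```

View pics/top0.png

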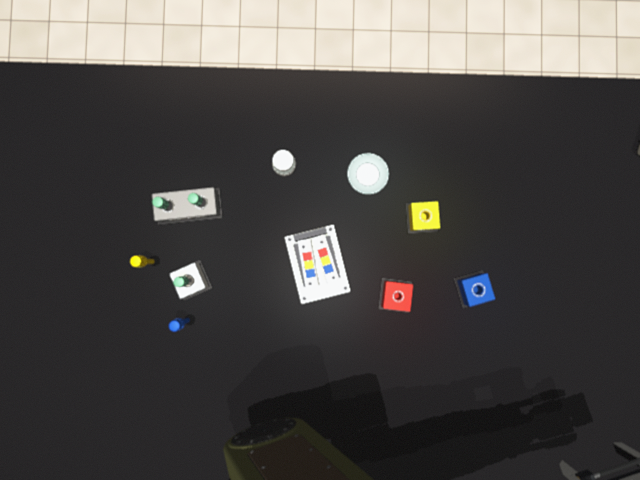

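View pics/side0.png

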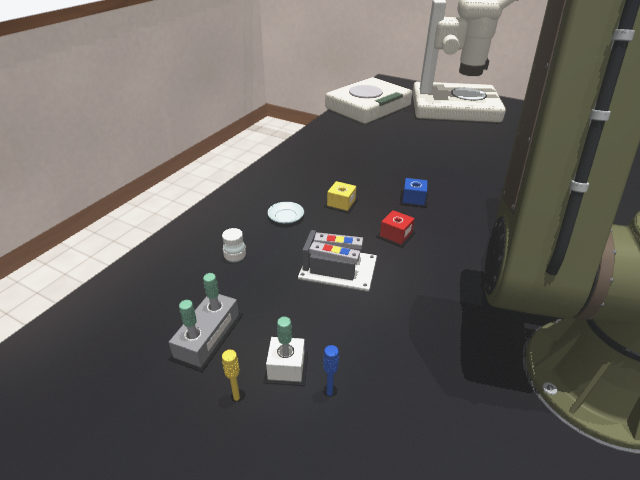

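Top view: green handles at (159,202) and (195,200) in the grey rack and (181,281) in the white stand. The blue (177,325) and yellow (138,261) items are the look-alikes. The target is (181,281), as it is the only green one in the white stand. The gauge is at (317,264), with its wide end towards the robot. The holders are red (397,296), yellow (425,216) and blue (478,290).

```bash
cat > m.py <<'E'
from h import *
def comps(m,amin=15):
    n,l,s,c=cv2.connectedComponentsWithStats(m.astype(np.uint8)); return [(c[i],s[i],l==i) for i in range(1,n) if s[i,4]>=amin]
R={'red':((0,8),(172,180)),'yellow':((20,35),),'blue':((100,130),),'green':((55,95),)}
for n in("top","side"):
    d=dict(np.load(f"{n}0.npz")); hsv=cv2.cvtColor(d["color"],cv2.COLOR_RGB2HSV); P=cloud(d); H,S,V=[hsv[...,i] for i in range(3)]
    print(n)
    for k,rs in R.items():
        m=np.any([(H>=a)&(H<=b) for a,b in rs],axis=0)&(S>(60 if k=='green' else 120))&(V>60)&(P[...,1]>-.45)
        for c,s,l in comps(m):
            q=P[l]; big=s[4]>400 or (n=='side' and s[4]>200)
            top=np.percentile(q[:,2],90); 
            zz={'green':.118}.get(k,.065 if not big else .045)
            print(k,c.round(1),s[4],'z90 %.3f'%top,'ray',pt(d,*c,zz)[:2].round(4),'cloudtop',q[q[:,2]>top-.006].mean(0).round(4))
E
python3 m.py
python3 - <<'E'
import cv2,numpy as np
a=np.load('side0.npz')['color'][260:420,160:360,::-1];b=np.load('top0.npz')['color'][180:340,110:310,::-1]
cv2.imwrite('pics/crop.png',cv2.resize(np.hstack([a,b]),(800,320),interpolation=cv2.INTER_CUBIC))
E
```

```text
top
red [322.5 252.1] 54 z90 0.068 ray [ 0.5395 -0.0364] cloudtop [ 0.5396 -0.0365  0.0655]
red [306.7 256. ] 54 z90 0.069 ray [ 0.5307 -0.0038] cloudtop [ 0.5305 -0.0037  0.0659]
red [397.2 295.7] 723 z90 0.047 ray [ 0.452  -0.1959] cloudtop [ 0.4526 -0.1961  0.0491]
red [397.5 296. ] 45 z90 0.045 ray [ 0.4526 -0.1935] cloudtop [ 0.4488 -0.197   0.0437]
yellow [424.  215.4] 807 z90 0.048 ray [ 0.6229 -0.2503] cloudtop [ 0.6235 -0.2523  0.0474]
yellow [139.8 260.9] 234 z90 0.111 ray [0.5125 0.3398] cloudtop [0.5133 0.3226 0.1418]
yellow [325.  259.9] 56 z90 0.067 ray [ 0.5236 -0.0419] cloudtop [ 0.5236 -0.0419  0.0656]
yellow [308.4 264.3] 55 z90 0.068 ray [ 0.5137 -0.0077] cloudtop [ 0.5139 -0.0078  0.0861]
blue [327.9 268.4] 50 z90 0.068 ray [ 0.5062 -0.0484] cloudtop [ 0.5062 -0.0485  0.0659]
blue [310. 273.] 49 z90 0.068 ray [ 0.4958 -0.0115] cloudtop [ 0.4959 -0.0118  0.066 ]
blue [476.1 289.7] 746 z90 0.048 ray [ 0.4685 -0.3623] cloudtop [ 0.4705 -0.3624  0.0563]
blue [478.1 289.4] 74 z90 0.043 ray [ 0.4699 -0.3605] cloudtop [ 0.4671 -0.3722  0.0419]
blue [177.  324.1] 201 z90 
[... 947 characters left out ...]
1]
yellow [231.3 370. ] 545 z90 0.110 ray [0.5264 0.3206] cloudtop [0.5098 0.3368 0.1088]
blue [414.7 191.2] 529 z90 0.047 ray [ 0.4581 -0.3327] cloudtop [ 0.4665 -0.3618  0.0453]
blue [348.  239.8] 42 z90 0.067 ray [ 0.5045 -0.0481] cloudtop [ 0.504  -0.047   0.0659]
blue [344.6 250.9] 49 z90 0.067 ray [ 0.4944 -0.0119] cloudtop [ 0.4941 -0.0113  0.0655]
blue [330.4 365.1] 513 z90 0.110 ray [0.3951 0.235 ] cloudtop [0.3839 0.2582 0.1122]
green [210.4 284.8] 277 z90 0.118 ray [0.6223 0.2403] cloudtop [0.6323 0.2307 0.122 ]
green [187.1 312.3] 317 z90 0.118 ray [0.6135 0.3073] cloudtop [0.6202 0.3017 0.126 ]
green [284.  328.5] 271 z90 0.118 ray [0.4637 0.2598] cloudtop [0.4672 0.2549 0.1257]
```

View pics/crop.png

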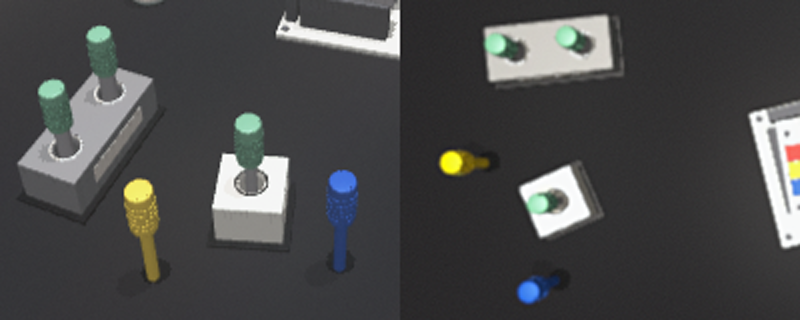

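```bash
cat >> h.py <<'E'
from scipy.spatial.transform import Rotation as Ro
def rel(*tgts):
    s=state(); R=Ro.from_rotvec(s["orientation"]); print("tcp",s["eef_pos"].round(4),"yaw",np.degrees(np.arctan2(R.as_matrix()[1,0],R.as_matrix()[0,0])).round(1),"F",s["ft_force"].round(1),"t",round(s["clock"],2))
    for t in tgts: print(t,"->",(R.inv().apply(np.array(t)-s["eef_pos"])*1e3).round(1))
E
cat > ring.py <<'E'
from h import *
C={'red':(.4525,-.1955),'yellow':(.6225,-.251),'blue':(.469,-.3615),'stand':(.467,.225)}
for n in("top","side"):
    d=dict(np.load(f"{n}0.npz")); hsv=cv2.cvtColor(d["color"],cv2.COLOR_RGB2HSV); T=np.linalg.inv(d["cam_to_world"])
    for k,c in C.items():
        q=T[:3]@[*c,.045,1]; u0=d["fx"]*q[0]/q[2]+d["cx"]; v0=d["fy"]*q[1]/q[2]+d["cy"]
        v,u=np.mgrid[:480,:640]; w=np.hypot(u-u0,v-v0)<(9 if n=='top' else 12)
        if k=='stand': m=(hsv[...,1]<60)&(hsv[...,2]>110)&(np.hypot(u-u0,v-v0)<26)
        else: m=w&(hsv[...,1]<110)&(hsv[...,2]>90)
        pts=np.argwhere(m)[:,::-1].astype(np.float32)
        if len(pts)<6: print(n,k,'few',len(pts)); continue
        (eu,ev),ax,_=cv2.minAreaRect(pts) if k=='stand' else cv2.fitEllipse(cv2.convexHull(pts)) 
        print(n,k,len(pts),(round(eu,1),round(ev,1)),np.round(ax,1),'ell',pt(d,eu,ev,.045)[:2].round(4),'cent',pt(d,*pts.mean(0),.045)[:2].round(4))
    # target handle top disc: bright face
    x=hsv[...,:]; m=(hsv[...,0]>55)&(hsv[...,0]<95)&(hsv[...,1]>60)&(hsv[...,2]>60)
    r=(slice(260,300),slice(165,200)) if n=='top' else (slice(300,360),slice(265,305))
    mm=np.zeros_like(m); mm[r]=m[r]; p=np.argwhere(mm)[:,::-1].astype(np.float32)
    (a,b),ax,th=cv2.minAreaRect(p); print(n,'handle box',(a,b),ax,th)
    print(n,'mid-axis at z=.0955',pt(d,a,b,.0955)[:2].round(4))
    # axis line in image
    vx,vy,x0,y0=cv2.fitLine(p,cv2.DIST_L2,0,.01,.01).ravel(); print('line',vx,vy)
E
python3 ring.py; python3 -c "
from h import *
rel((.42,-.1,.22),(.472,.242,.2))"
```

```text
top red 55 (397.7, 296.0) [11.  11.6] ell [ 0.4515 -0.197 ] cent [ 0.4515 -0.1974]
top yellow 45 (425.3, 215.1) [12.3 12.7] ell [ 0.6236 -0.2531] cent [ 0.6241 -0.2532]
top blue 70 (478.1, 289.5) [13.  13.9] ell [ 0.4689 -0.3666] cent [ 0.4692 -0.3667]
top stand 681 (187.2, 280.5) [28.8 29. ] ell [0.4739 0.2456] cent [0.474  0.2425]
top handle box (180.5, 281.5) (9.0, 15.0) 90.0
top mid-axis at z=.0955 [0.4734 0.2471]
line 0.98093814 -0.1943203
side red 27 (397.4, 215.9) [11.1 13.6] ell [ 0.4557 -0.2096] cent [ 0.4507 -0.1984]
side yellow 37 (351.2, 189.4) [10.7 49.6] ell [ 0.5992 -0.261 ] cent [ 0.6249 -0.2594]
side blue 28 (417.5, 182.8) [ 7.1 15.1] ell [ 0.4658 -0.3757] cent [ 0.468  -0.3685]
side stand 774 (288.4, 347.7) [47.7 35.5] ell [0.4716 0.2387] cent [0.4664 0.2469]
side handle box (283.8934020996094, 330.007568359375) (26.361408233642578, 13.465692520141602) 85.91438293457031
side mid-axis at z=.0955 [0.4734 0.2463]
line 0.04906777 0.99879545
tcp [ 0.1832 -0.5183  0.2049] yaw 19.5 F [ 0.2  0.5 -0.9] t 0.1
(0.42, -0.1, 0.22) -> [ 362.7 -315.5  -14.7]
(0.472, 0.242, 0.2) -> [ 525.7 -620.6    5.6]
```

Request:
{"method": "jog_arm", "body": {"series": [40,-47,-2,0,0,-9,80,-94,-4,0,0,-18,120,-142,-6,0,0,-28,160,-189,-8,0,0,-38,200,-236,-10,0,0,-48,240,-284,-12,0,0,-58,280,-331,-14,0,0,-68,320,-378,-15,0,0,-78,360,-426,-15,0,0,-86,400,-473,-15,0,0,-86], "fingers": 0.55, "newtons": 20}}

```text
clock: 1.35
eef_pos: [0.403, 0.0629, 0.2205]
orientation: [1.899, 2.502, 0.0]
ft_force: [1.6, 0.1, -1.0]
width: 0.0515
grip_force: 0.0
```

```bash
python3 -c "
from h import *
rel((.4734,.2467,.18),(.4734,.2467,.079))"
```

```text
tcp [0.403  0.0629 0.2205] yaw 105.6 F [ 1.6  0.1 -1. ] t 1.35
(0.4734, 0.2467, 0.18) -> [158.  117.2  40.6]
(0.4734, 0.2467, 0.079) -> [158.1 117.2 141.6]
```

Request:
{"method": "jog_arm", "body": {"series": [40,30,8,0,0,0,80,60,16,0,0,0,120,90,24,0,0,0,158,117,30,0,0,0,158,117,40,0,0,0,158,117,65,0,0,0,158,117,95,0,0,0,158,117,120,0,0,0,158,117,135,0,0,0,158,117,141,0,0,0]}}

```text
clock: 2.6
eef_pos: [0.4732, 0.2438, 0.0789]
orientation: [-1.902, -2.5, 0.001]
ft_force: [-0.2, -0.3, -1.2]
width: 0.0519
grip_force: 0.0
```

Request:
{"method": "jog_arm", "body": {"series": [0,0,0,0,0,0,0,0,0,0,0,0,0,0,0,0,0,0,0,0,0,0,0,0,0,0,0,0,0,0,0,0,0,0,0,0,0,0,-5,0,0,0,0,0,-18,0,0,0,0,0,-32,0,0,0,0,0,-45,0,0,0], "fingers": 0, "newtons": 20}}

```text
clock: 3.85
eef_pos: [0.4735, 0.2443, 0.1258]
orientation: [1.902, 2.5, 0.001]
ft_force: [0.6, -0.6, -1.7]
width: 0.0212
grip_force: 20.0
```

Run:
```python
from h import *
rel()
print(state()["width"],state()["grip_force"],state()["torque"])
d=save("side","pics/s1.png",(170,420,200,420),3); d2=save("top","pics/t1.png"); np.savez("side1.npz",**d); np.savez("top1.npz",**d2)
```

```text
tcp [0.4735 0.2443 0.1258] yaw 105.5 F [ 0.6 -0.6 -1.7] t 3.85
0.021249947221698533 19.997588396072388 [ 0.02204473 -0.0605432  -0.02517798]
```

View pics/s1.png

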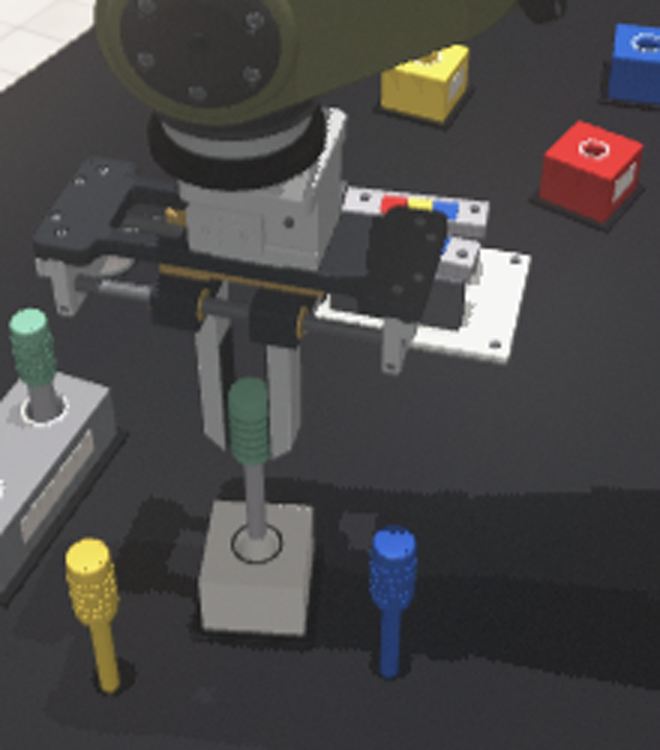

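Request:
{"method": "jog_arm", "body": {"series": [0,0,-22,0,0,0,-15,-5,-27,0,0,0,-55,-20,-27,0,0,0,-105,-39,-27,0,0,0,-155,-58,-27,0,0,0,-205,-76,-27,0,0,0,-245,-92,-27,0,0,0,-265,-99,-27,0,0,0,-271,-101,-27,0,0,0,-271,-101,-27,0,0,0]}}

```text
clock: 5.2
eef_pos: [0.4481, -0.0439, 0.1511]
orientation: [-1.903, -2.499, 0.0]
ft_force: [-0.1, -0.2, -0.1]
width: 0.0218
grip_force: 20.0
```

```bash
cat > look.py <<'E'
from h import *
import sys
k=sys.argv[1]
rel(); s=state(); x,y,z=s["eef_pos"]; end=z-.071
D={}
for n in("top","side"):
    d=get_image(n); D[n]=d; np.savez(f"{n}{k}.npz",**d)
d=D["side"]; T=np.linalg.inv(d["cam_to_world"])
def pj(d,p):
    q=np.linalg.inv(d["cam_to_world"])[:3]@[*p,1]; return np.array([d["fx"]*q[0]/q[2]+d["cx"],d["fy"]*q[1]/q[2]+d["cy"]])
print("end~",end,"pred px handle-bottom",pj(d,(x,y,end+.065)).round(1),"end",pj(d,(x,y,end)).round(1),'top view',pj(D['top'],(x,y,end+.11)).round(1))
u,v=pj(d,(x,y,end+.04)); r0,c0=int(v)-75,int(u)-100
im=d["color"][r0:r0+150,c0:c0+200,::-1]; cv2.imwrite(f"pics/s{k}.png",cv2.resize(im,(800,600),interpolation=cv2.INTER_CUBIC)); print("crop r0,c0",r0,c0)
E
python3 look.py 2
```

```text
tcp [ 0.4481 -0.0439  0.1511] yaw 105.4 F [-0.1 -0.2 -0.1] t 5.2
end~ 0.08012852999497432 pred px handle-bottom [375.5 217. ] end [372.7 243.6] top view [326.6 300.8]
crop r0,c0 152 274
```

View pics/s2.png

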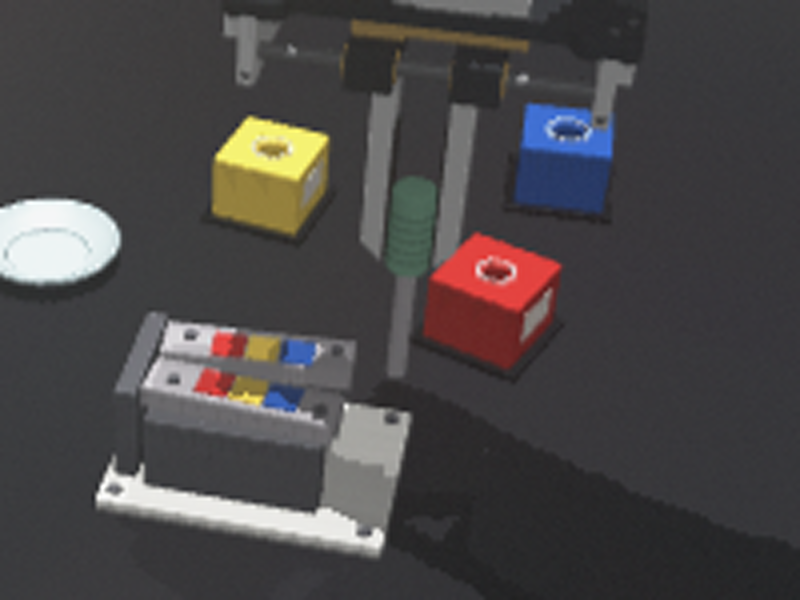

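```bash
cat > tilt.py <<'E'
from h import *
import sys
k,x,y,zlo,zhi=sys.argv[1],*map(float,sys.argv[2:])
d=dict(np.load(f"side{k}.npz")); P=cloud(d)
m=(np.hypot(P[...,0]-x,P[...,1]-y)<.02)&(P[...,2]>zlo)&(P[...,2]<zhi)
n,l,s,c=cv2.connectedComponentsWithStats(m.astype(np.uint8)); i=1+np.argmax(s[1:,4]); m=l==i
for r in np.unique(np.argwhere(m)[:,0]):
    q=P[r][m[r]]; 
    print(r,len(q),np.argwhere(m[r]).ravel()[[0,-1]],np.median(q,0).round(4))
q=P[m]; A=np.c_[q[:,2],np.ones(len(q))]
for j,n in((0,'x'),(1,'y')):
    b=np.linalg.lstsq(A,q[:,j],rcond=None)[0]; print('d%s/dz deg'%n,np.degrees(b[0]).round(2))
print(q.mean(0), 'lowest/highest',q[:,2].min(),q[:,2].max())
E
python3 tilt.py 2 .448 -.042 .05 .16
```

```text
212 3 [367 369] [ 0.4599 -0.0324  0.1596]
213 6 [366 381] [ 0.4582 -0.0312  0.1584]
214 9 [366 381] [ 0.4563 -0.0321  0.157 ]
215 18 [367 384] [ 0.4437 -0.0326  0.1587]
216 16 [368 384] [ 0.4425 -0.0339  0.1554]
217 14 [370 384] [ 0.4414 -0.0324  0.1538]
218 11 [371 382] [ 0.4431 -0.0336  0.1515]
219 9 [372 380] [ 0.442  -0.032   0.1492]
220 7 [373 379] [ 0.4431 -0.0331  0.1466]
221 5 [373 377] [ 0.446  -0.0377  0.1403]
222 5 [373 377] [ 0.4452 -0.0383  0.1378]
223 5 [373 377] [ 0.4455 -0.0385  0.1352]
224 5 [373 377] [ 0.4446 -0.0366  0.134 ]
225 6 [372 377] [ 0.446  -0.038   0.1305]
226 6 [372 377] [ 0.4458 -0.0386  0.1285]
227 5 [372 376] [ 0.4466 -0.0379  0.126 ]
228 5 [372 376] [ 0.4462 -0.0371  0.124 ]
229 5 [372 376] [ 0.4462 -0.0386  0.1209]
230 5 [372 376] [ 0.4453 -0.0375  0.1189]
231 5 [372 376] [ 0.4458 -0.0375  0.1161]
232 5 [372 376] [ 0.4466 -0.0386  0.1139]
233 5 [372 376] [ 0.4461 -0.0396  0.1111]
234 6 [371 376] [ 0.4451 -0.0379  0.1089]
235 6 [371 376] [ 0.4459 -0.0397  0.1056]
236 5 [371 375] [ 0.446  -0.0372  0.1047]
237 5 [371 375] [ 0.4461 -0.0359  0.1028]
238 5 [371 375] [ 0.4451 -0.038   0.0992]
239 5 [371 375] [ 0.4456 -0.0364  0.0973]
240 5 [371 375] [ 0.4458 -0.0379  0.0935]
241 5 [371 375] [ 0.4455 -0.0376  0.0911]
242 5 [371 375] [ 0.4458 -0.0382  0.0891]
243 5 [371 375] [ 0.445  -0.0384  0.0872]
244 5 [370 374] [ 0.447  -0.0376  0.0838]
245 4 [371 374] [ 0.4457 -0.0381  0.0813]
dx/dz deg -0.63
dy/dz deg 4.2
[ 0.4458468  -0.03617735  0.12940406] lowest/highest 0.08022304110097578 0.15984007517959076
```

Request:
{"method": "jog_arm", "body": {"series": [-2.5,0,10,0,0,0,-2.5,0,30,0,0,0,-2.5,0,48,0,0,0,-2.5,0,55,0,0,0,-2.5,6,55,0,0,0,-2.5,16,55,0,0,0,-2.5,28,55,0,0,0,-2.5,40,55,0,0,0,-2.5,47,55,0,0,0,-2.5,48,55,0,0,0]}}

```text
clock: 6.55
eef_pos: [0.4956, -0.0334, 0.0963]
orientation: [-1.902, -2.5, 0.0]
ft_force: [0.5, -0.0, -0.1]
width: 0.0217
grip_force: 20.0
```

```bash
python3 look.py 3; python3 tilt.py 3 .495 -.031 .066 .105
```

```text
tcp [ 0.4956 -0.0334  0.0963] yaw 105.5 F [ 0.5 -0.  -0.1] t 6.55
end~ 0.025323228440216103 pred px handle-bottom [349.4 235.1] end [347.7 259.7] top view [321. 274.]
crop r0,c0 169 248
231 4 [340 344] [ 0.5065 -0.0207  0.1045]
232 8 [340 347] [ 0.5039 -0.0221  0.1024]
233 11 [341 355] [ 0.4976 -0.0215  0.1022]
234 16 [342 358] [ 0.4883 -0.0233  0.1019]
235 13 [345 357] [ 0.4873 -0.0251  0.0997]
236 12 [345 356] [ 0.4877 -0.0222  0.0977]
237 9 [346 354] [ 0.4895 -0.0233  0.095 ]
238 6 [347 352] [ 0.4898 -0.0223  0.0921]
239 5 [347 351] [ 0.4934 -0.0289  0.0847]
240 7 [345 352] [ 0.496  -0.0295  0.0811]
241 6 [344 351] [ 0.4937 -0.0282  0.0797]
242 8 [344 351] [ 0.4963 -0.0299  0.0759]
243 6 [346 351] [ 0.4934 -0.0276  0.0743]
244 5 [347 351] [ 0.4923 -0.0286  0.0727]
245 5 [347 351] [ 0.4919 -0.0275  0.0699]
246 4 [347 350] [ 0.4932 -0.0272  0.0671]
dx/dz deg -5.6
dy/dz deg 14.64
[ 0.49337598 -0.02590152  0.09019236] lowest/highest 0.06608624418015141 0.10499798007439476
```

View pics/s3.png

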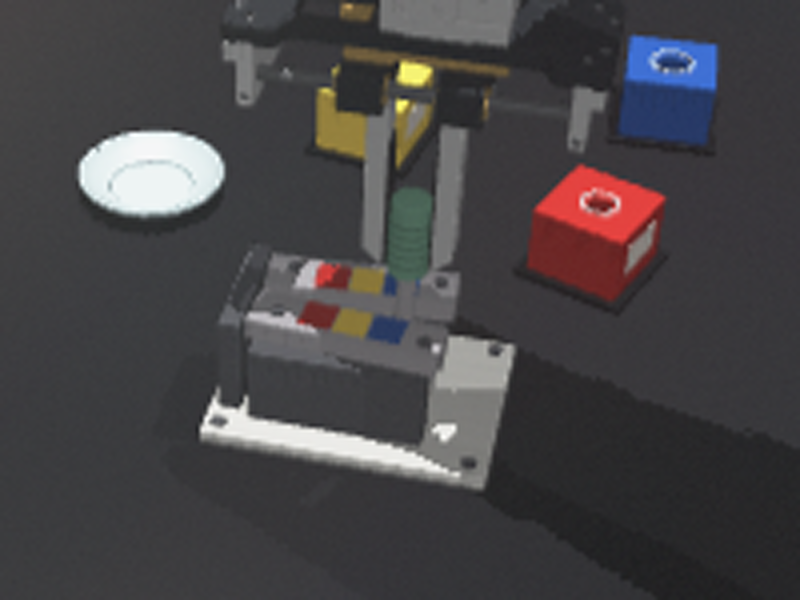

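Request:
{"method": "jog_arm", "body": {"series": [0,3,0,0,0,0,0,8,0,0,0,0,0,13,0,0,0,0,0,17,0,0,0,0,0,20,0,0,0,0,0,22,0,0,0,0,0,23,0,0,0,0,0,24,0,0,0,0,0,24,0,0,0,0,0,24,0,0,0,0]}}

```text
clock: 7.9
eef_pos: [0.5183, -0.0271, 0.0964]
orientation: [-1.902, -2.5, 0.0]
ft_force: [0.3, 0.8, -0.9]
width: 0.0219
grip_force: 20.0
```

```bash
cat > f.py <<'E'
from h import *
s=state(); R=Ro.from_rotvec(s["orientation"]).inv(); e=s["eef_pos"]
print("tcp",e.round(4),"F tool",R.apply(s["ft_force"]).round(2),"M tool",R.apply(s["torque"]).round(3),"t",round(s["clock"],2),"grip",s["grip_force"])
r=e[:2]-[.4723,-.0376]; print("tcp along,lat mm",(r@[.963,.269]*1e3).round(1),(r@[-.269,.963]*1e3).round(1))
E
python3 f.py
```

```text
tcp [ 0.5183 -0.0271  0.0964] F tool [0.72 0.51 0.92] M tool [-0.081 -0.077  0.028] t 7.9 grip 19.997728765010834
tcp along,lat mm 47.2 -2.3
```

Request:
{"method": "jog_arm", "body": {"series": [0,0.5,0,0,0,0,0,1,0,0,0,0,0,2,0,0,0,0,0,3,0,0,0,0,0,4,0,0,0,0,0,5,0,0,0,0,0,5.5,0,0,0,0,0,6,0,0,0,0,0,6,0,0,0,0,0,6,0,0,0,0]}}

```text
clock: 9.15
eef_pos: [0.5242, -0.0255, 0.0964]
orientation: [-1.902, -2.5, -0.0]
ft_force: [0.4, 0.0, -1.3]
width: 0.0214
grip_force: 20.0
```

```bash
python3 f.py
```

```text
tcp [ 0.5242 -0.0255  0.0964] F tool [-0.08  0.37  1.27] M tool [-0.107  0.002  0.073] t 9.15 grip 19.997751116752625
tcp along,lat mm 53.2 -2.3
```

Request:
{"method": "jog_arm", "body": {"series": [0,0.5,0,0,0,0,0,1,0,0,0,0,0,1.5,0,0,0,0,0,2,0,0,0,0,0,2.5,0,0,0,0,0,3,0,0,0,0,0,3.5,0,0,0,0,0,4,0,0,0,0,0,4,0,0,0,0,0,4,0,0,0,0]}}

```text
clock: 10.4
eef_pos: [0.528, -0.0244, 0.0964]
orientation: [-1.902, -2.5, -0.0]
ft_force: [0.2, -0.6, -1.1]
width: 0.0217
grip_force: 20.0
```

```bash
python3 f.py
```

```text
tcp [ 0.528  -0.0244  0.0964] F tool [-0.63 -0.01  1.06] M tool [-0.065 -0.047  0.052] t 10.4 grip 19.997690320014954
tcp along,lat mm 57.2 -2.3
```

Request:
{"method": "jog_arm", "body": {"series": [0,0.5,0,0,0,0,0,1,0,0,0,0,0,1.5,0,0,0,0,0,2,0,0,0,0,0,2.5,0,0,0,0,0,3,0,0,0,0,0,3.5,0,0,0,0,0,4,0,0,0,0,0,4,0,0,0,0,0,4,0,0,0,0]}}

```text
clock: 11.65
eef_pos: [0.5319, -0.0234, 0.0965]
orientation: [-1.902, -2.5, -0.0]
ft_force: [0.2, 0.2, -1.3]
width: 0.0219
grip_force: 20.0
```

```bash
python3 f.py; python3 look.py 4; python3 tilt.py 4 .531 -.022 .066 .09
```

```text
tcp [ 0.5319 -0.0234  0.0965] F tool [0.16 0.25 1.35] M tool [-0.096  0.098  0.012] t 11.65 grip 19.997889697551727
tcp along,lat mm 61.2 -2.3
tcp [ 0.5319 -0.0234  0.0965] yaw 105.5 F [ 0.2  0.2 -1.3] t 11.65
end~ 0.02545382090665682 pred px handle-bottom [331.1 232.3] end [330.3 256.8] top view [316.3 255.1]
crop r0,c0 166 230
236 4 [330 333] [ 0.5286 -0.019   0.085 ]
237 7 [326 333] [ 0.5313 -0.0188  0.0805]
238 7 [326 333] [ 0.5306 -0.0198  0.0797]
239 7 [325 333] [ 0.5299 -0.0195  0.0767]
240 8 [325 333] [ 0.5316 -0.0204  0.0734]
241 5 [329 333] [ 0.5285 -0.0178  0.0722]
242 5 [329 333] [ 0.5281 -0.0171  0.0701]
243 4 [329 332] [ 0.5294 -0.0175  0.0671]
244 3 [328 330] [ 0.53   -0.0122  0.0674]
245 3 [329 333] [ 0.5246 -0.0148  0.0661]
246 5 [328 333] [ 0.5247 -0.0105  0.0662]
247 3 [330 332] [ 0.5232 -0.0072  0.0664]
248 1 [330 330] [ 0.5235 -0.004   0.0663]
dx/dz deg -11.2
dy/dz deg -4.56
[ 0.53052934 -0.01774278  0.07256276] lowest/highest 0.06600330637041374 0.08665659738391651
```

Request:
{"method": "jog_arm", "body": {"series": [0,0.5,0,0,0,0,0,1,0,0,0,0,0,1.5,0,0,0,0,0,2,0,0,0,0,0,2.5,0,0,0,0,0,3,0,0,0,0,0,3.5,0,0,0,0,0,4,0,0,0,0,0,4,0,0,0,0,0,4,0,0,0,0]}}

```text
clock: 13.0
eef_pos: [0.5357, -0.0223, 0.0964]
orientation: [-1.902, -2.5, -0.0]
ft_force: [-3.0, 2.9, -0.5]
width: 0.0215
grip_force: 20.0
```

```bash
python3 f.py
```

```text
tcp [ 0.5357 -0.0223  0.0964] F tool [ 3.57 -2.08  0.53] M tool [ 0.301  0.555 -0.001] t 13.0 grip 19.999784231185913
tcp along,lat mm 65.2 -2.3
```

Request:
{"method": "jog_arm", "body": {"series": [0.1,0,0,0,0,0,0.2,0,0,0,0,0,0.3,0,0,0,0,0,0.3,0,0,0,0,0,0.4,0.3,0,0,0,0,0.4,0.5,0,0,0,0,0.4,0.8,0,0,0,0,0.4,1,0,0,0,0,0.4,1,0,0,0,0,0.4,1,0,0,0,0]}}

```text
clock: 14.25
eef_pos: [0.5365, -0.0217, 0.0964]
orientation: [-1.902, -2.5, 0.0]
ft_force: [-4.6, -1.1, -0.4]
width: 0.0214
grip_force: 20.0
```

```bash
python3 f.py
```

```text
tcp [ 0.5365 -0.0217  0.0964] F tool [ 0.14 -4.69  0.39] M tool [ 1.006 -0.069 -0.017] t 14.25 grip 20.004858076572418
tcp along,lat mm 66.1 -2.0
```

Request:
{"method": "jog_arm", "body": {"series": [0,0,0,0,0,0,0,0,0,0,0,0,0,0,0,0,0,0,0,0,0,0,0,0,0,0,0,0,0,0,0,0,0,0,0,0,0,0,0,0,0,0,0,0,0,0,0,0,0,0,0,0,0,0,0,0,0,0,0,0]}}

```text
clock: 15.5
eef_pos: [0.5366, -0.0217, 0.0964]
orientation: [-1.902, -2.5, 0.0]
ft_force: [-3.8, -2.4, -0.3]
width: 0.0218
grip_force: 20.0
```

```bash
python3 f.py; python3 look.py 5; python3 tilt.py 5 .536 -.02 .067 .09 | head -9
```

```text
tcp [ 0.5366 -0.0217  0.0964] F tool [-1.31 -4.34  0.28] M tool [ 1.107e+00 -1.410e-01 -1.000e-03] t 15.5 grip 20.005969405174255
tcp along,lat mm 66.2 -2.0
tcp [ 0.5366 -0.0217  0.0964] yaw 105.5 F [-3.8 -2.4 -0.3] t 15.5
end~ 0.025427766762208592 pred px handle-bottom [328.7 232. ] end [328.  256.5] top view [315.5 252.7]
crop r0,c0 166 228
236 4 [327 330] [ 0.5338 -0.0158  0.0849]
237 7 [327 334] [ 0.5347 -0.018   0.0815]
238 6 [327 332] [ 0.5345 -0.0166  0.0795]
239 5 [325 330] [ 0.5332 -0.0146  0.0776]
240 5 [325 330] [ 0.5336 -0.0169  0.0734]
241 5 [326 330] [ 0.5336 -0.0161  0.0716]
242 4 [327 330] [ 0.5332 -0.0155  0.0695]
243 3 [328 330] [ 0.5323 -0.016   0.0675]
dx/dz deg -8.32
```

View pics/s5.png

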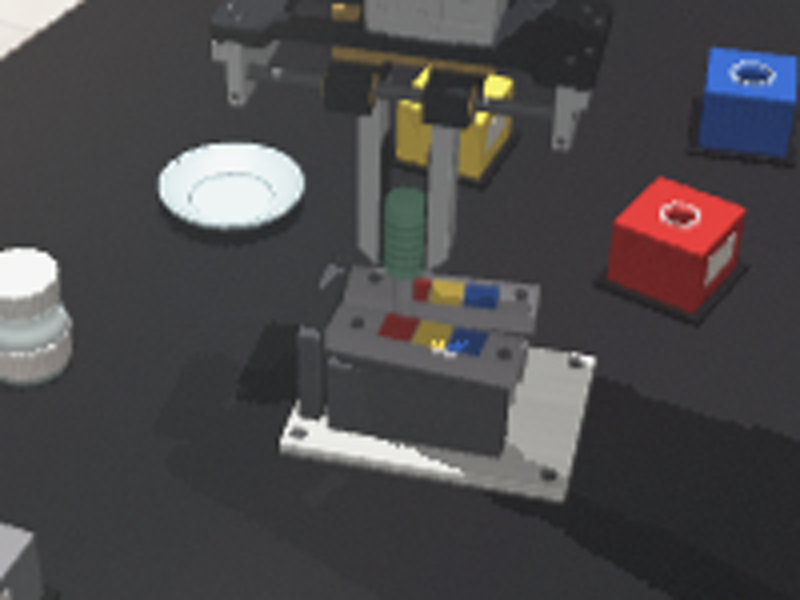

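It wedged against both jaws at about x = 66 mm, in the red band, so the shaft is about 10 mm. Next I back it off, lift it and carry it to the red holder.

Request:
{"method": "jog_arm", "body": {"series": [0,-5,0,0,0,0,0,-12,0,0,0,0,0,-14,-25,0,0,0,0,-14,-60,0,0,0,-10,-22,-72,0,0,0,-50,-52,-72,0,0,0,-95,-85,-72,0,0,0,-130,-115,-72,0,0,0,-147,-128,-72,0,0,0,-149,-129,-72,0,0,0]}}

```text
clock: 16.85
eef_pos: [0.451, -0.2009, 0.1678]
orientation: [-1.905, -2.498, 0.0]
ft_force: [0.2, 1.4, -2.0]
width: 0.0216
grip_force: 20.0
```

```bash
python3 f.py; python3 look.py 6; python3 tilt.py 6 .452 -.196 .08 .162
```

```text
tcp [ 0.451  -0.2009  0.1678] F tool [1.25 0.58 1.95] M tool [-0.059 -0.069  0.016] t 16.85 grip 19.99780386686325
tcp along,lat mm -64.5 -151.6
tcp [ 0.451  -0.2009  0.1678] yaw 105.3 F [ 0.2  1.4 -2. ] t 16.85
end~ 0.09681731936881975 pred px handle-bottom [404.4 173.6] end [400.7 199.4] top view [413.9 301.7]
crop r0,c0 108 302
176 1 [402 402] [ 0.4536 -0.1944  0.1586]
177 5 [402 406] [ 0.4482 -0.1949  0.1566]
178 4 [402 405] [ 0.4498 -0.1955  0.1546]
179 4 [402 405] [ 0.4488 -0.1928  0.1531]
180 5 [401 405] [ 0.4494 -0.1947  0.1495]
181 5 [401 405] [ 0.4496 -0.1936  0.1478]
182 5 [401 405] [ 0.4492 -0.1954  0.1444]
183 5 [401 405] [ 0.45   -0.1965  0.1413]
184 5 [401 405] [ 0.4491 -0.1952  0.1398]
185 4 [401 404] [ 0.4494 -0.1946  0.1374]
186 4 [401 404] [ 0.4489 -0.194   0.135 ]
187 5 [400 404] [ 0.4508 -0.194   0.1325]
188 5 [400 404] [ 0.4493 -0.1943  0.1294]
189 5 [400 404] [ 0.4488 -0.1951  0.1272]
190 5 [400 404] [ 0.4492 -0.1958  0.1247]
191 5 [400 404] [ 0.449  -0.1944  0.122 ]
192 4 [400 403] [ 0.4489 -0.1936  0.1204]
193 3 [400 403] [ 0.4498 -0.1939  0.1182]
194 5 [399 403] [ 0.4497 -0.1945  0.1148]
195 5 [399 403] [ 0.4494 -0.1939  0.1121]
196 5 [399 403] [ 0.4492 -0.1958  0.1091]
197 5 [399 403] [ 0.4485 -0.1947  0.1063]
198 4 [399 402] [ 0.4497 -0.1936  0.1047]
199 4 [399 402] [ 0.4493 -0.1949  0.1013]
200 4 [399 402] [ 0.4493 -0.1942  0.0994]
201 2 [400 401] [ 0.4488 -0.1937  0.0972]
dx/dz deg 0.1
dy/dz deg -0.22
[ 0.44969353 -0.1948386   0.12845355] lowest/highest 0.09625078859222813 0.15883977964169838
```

View pics/s6.png

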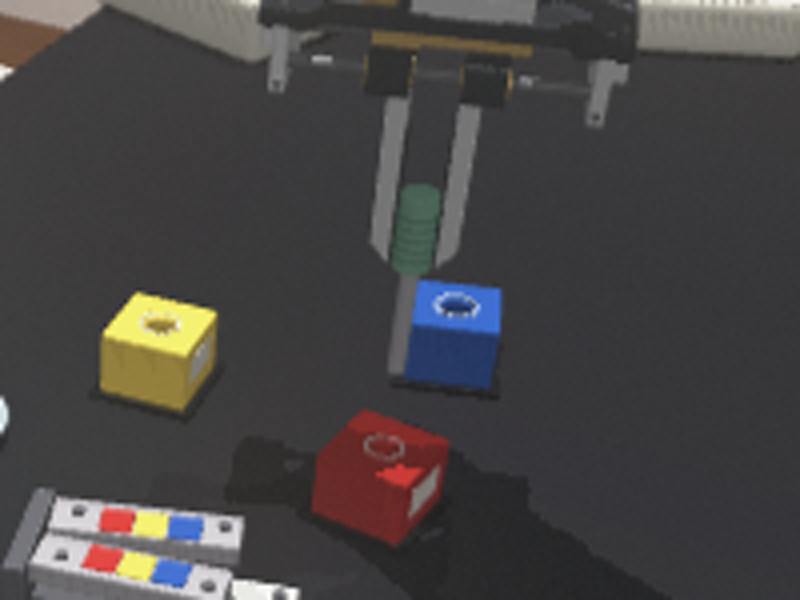

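```bash
python3 - <<'E'
from h import *
for k in "0","6":
    d=dict(np.load(f"side{k}.npz")); g=d["color"].astype(int)
    if k=="6": print("zoom ring",pt(d,397.6,219.4,.045).round(4))
    w=g[212:228,389:408]; s=w[...,1]+w[...,2]-w[...,0]*.9   # whitish in red
    m=(w[...,1]>w[...,0]*.45)&(w[...,0]>60); p=np.argwhere(m)[:,::-1].astype(np.float32)+[389,212]
    p=p[(abs(p[:,0]-397.6)<7)&(abs(p[:,1]-219.4)<5)]; print(k,len(p),p.min(0),p.max(0),p.mean(0)); 
    print(pt(d,*((p.min(0)+p.max(0))/2),.045).round(4),pt(d,*p.mean(0),.045).round(4))
E
python3 f.py
```

```text
0 39 [393. 216.] [402. 223.] [397.41025641 219.28205128]
[ 0.4503 -0.1964  0.045 ] [ 0.4508 -0.1971  0.045 ]
zoom ring [ 0.4502 -0.1969  0.045 ]
6 46 [393. 216.] [403. 223.] [397.67391304 219.47826087]
[ 0.4493 -0.197   0.045 ] [ 0.45   -0.1967  0.045 ]
tcp [ 0.4518 -0.1996  0.168 ] F tool [-0.11  0.42  0.25] M tool [-0.132 -0.046  0.028] t 16.95 grip 19.99785304069519
tcp along,lat mm -63.3 -150.5
```

Request:
{"method": "jog_arm", "body": {"series": [0.9,-0.3,8,0,0,0,0.9,-0.3,20,0,0,0,0.9,-0.3,32,0,0,0,0.9,-0.3,42,0,0,0,0.9,-0.3,48,0,0,0,0.9,-0.3,51,0,0,0,0.9,-0.3,53,0,0,0,0.9,-0.3,55,0,0,0,0.9,-0.3,56,0,0,0,0.9,-0.3,56,0,0,0]}}

```text
clock: 18.2
eef_pos: [0.4515, -0.1989, 0.1125]
orientation: [1.902, 2.5, 0.0]
ft_force: [0.3, -0.2, -0.9]
width: 0.0216
grip_force: 20.0
```

```bash
python3 f.py
```

```text
tcp [ 0.4515 -0.1989  0.1125] F tool [-0.28  0.2   0.89] M tool [-0.069 -0.092  0.017] t 18.2 grip 19.99786466360092
tcp along,lat mm -63.4 -149.7
```

Request:
{"method": "jog_arm", "body": {"series": [0,0,1,0,0,0,0,0,3,0,0,0,0,0,6,0,0,0,0,0,9,0,0,0,0,0,12,0,0,0,0,0,15,0,0,0,0,0,18,0,0,0,0,0,20,0,0,0,0,0,22,0,0,0,0,0,22,0,0,0]}}

```text
clock: 19.45
eef_pos: [0.4515, -0.1989, 0.0903]
orientation: [-1.902, -2.5, 0.0]
ft_force: [-0.6, 0.1, -1.2]
width: 0.0214
grip_force: 20.0
```

```bash
python3 f.py; python3 look.py 7;python3 tilt.py 7 .4505 -.196 .05 .115|tail -22
```

```text
tcp [ 0.4515 -0.1989  0.0903] F tool [ 0.24 -0.59  1.22] M tool [-0.085 -0.116  0.076] t 19.45 grip 19.997904002666473
tcp along,lat mm -63.5 -149.7
tcp [ 0.4515 -0.1989  0.0903] yaw 105.5 F [-0.6  0.1 -1.2] t 19.45
end~ 0.01932959770736277 pred px handle-bottom [399.5 204.4] end [396.1 227.8] top view [405.5 298.6]
crop r0,c0 138 298
200 17 [392 408] [ 0.4478 -0.1881  0.1037]
201 17 [392 408] [ 0.4479 -0.189   0.1006]
202 16 [393 408] [ 0.4464 -0.1897  0.0978]
203 15 [394 408] [ 0.4447 -0.1895  0.0955]
204 13 [395 407] [ 0.4447 -0.1897  0.0932]
205 9 [396 404] [ 0.4473 -0.1881  0.0899]
206 7 [397 403] [ 0.4463 -0.1873  0.0884]
207 5 [397 401] [ 0.4491 -0.1901  0.0833]
208 5 [397 401] [ 0.4487 -0.1931  0.078 ]
209 5 [397 401] [ 0.4491 -0.1937  0.0749]
210 4 [397 400] [ 0.4499 -0.1925  0.0734]
211 4 [397 400] [ 0.4502 -0.1929  0.0705]
212 3 [397 399] [ 0.45   -0.1937  0.0679]
213 5 [396 400] [ 0.4496 -0.192   0.0649]
214 5 [396 400] [ 0.4501 -0.1936  0.0616]
215 5 [396 400] [ 0.449  -0.1935  0.0601]
216 5 [396 400] [ 0.4494 -0.1937  0.0568]
217 4 [396 399] [ 0.4503 -0.1935  0.0537]
218 4 [396 399] [ 0.449  -0.1919  0.0525]
dx/dz deg -2.34
dy/dz deg 4.75
[ 0.44876965 -0.19023649  0.09368966] lowest/highest 0.051146326818344745 0.1149345015394081
```

Request:
{"method": "jog_arm", "body": {"series": [0,0,2,0,0,0,0,0,4,0,0,0,0,0,6,0,0,0,0,0,8,0,0,0,0,0,9,0,0,0,0,0,9.8,0,0,0,0,0,10.4,0,0,0,0,0,10.8,0,0,0,0,0,11,0,0,0,0,0,11,0,0,0]}}

```text
clock: 20.8
eef_pos: [0.4517, -0.199, 0.0799]
orientation: [1.902, 2.5, 0.0]
ft_force: [-1.4, 0.4, 5.2]
width: 0.0216
grip_force: 20.0
```

```bash
python3 f.py
```

```text
tcp [ 0.4517 -0.199   0.0799] F tool [ 0.7  -1.23 -5.17] M tool [0.209 0.128 0.014] t 20.8 grip 20.000729262828827
tcp along,lat mm -63.3 -149.9
```

Request:
{"method": "jog_arm", "body": {"series": [0,0,0,0,0,0,0,0,0,0,0,0,0,0,0,0,0,0,0,0,0,0,0,0,0,0,0,0,0,0,0,0,-5,0,0,0,0,0,-25,0,0,0,0,0,-60,0,0,0,0,0,-110,0,0,0,0,0,-140,0,0,0], "fingers": 0.5}}

```text
clock: 22.05
eef_pos: [0.4518, -0.199, 0.2222]
orientation: [1.901, 2.498, 0.001]
ft_force: [0.0, 0.1, 0.8]
width: 0.0467
grip_force: 0.0
```

Request:
{"method": "jog_arm", "body": {"series": [0,-15,0,0,0,0,0,-40,0,0,0,0,0,-70,0,0,0,0,0,-90,0,0,0,0,0,-100,0,0,0,0,0,-100,0,0,0,0,0,-100,0,0,0,0,0,-100,0,0,0,0,0,-100,0,0,0,0,0,-100,0,0,0,0]}}

```text
clock: 23.3
eef_pos: [0.3552, -0.2255, 0.2194]
orientation: [-1.902, -2.5, -0.0]
ft_force: [-0.2, 0.6, -0.2]
width: 0.047
grip_force: 0.0
```

Run:
```python
from h import *
rel(); d=save("side","pics/fin.png",(100,420,160,460),2); P=cloud(d)
hsv=cv2.cvtColor(d["color"],cv2.COLOR_RGB2HSV); m=(hsv[...,0]>55)&(hsv[...,0]<95)&(hsv[...,1]>60)&(hsv[...,2]>60)&(np.hypot(P[...,0]-.45,P[...,1]+.197)<.03)
q=P[m]; print(len(q),q.min(0),q.max(0),np.percentile(q[:,2],[2,50,98]))
```

```text
tcp [ 0.3552 -0.2255  0.2194] yaw 105.5 F [-0.2  0.6 -0.2] t 23.3
165 [ 0.43971641 -0.20344858  0.07653158] [ 0.45930122 -0.1832279   0.1207938 ] [0.07748109 0.10377785 0.11974493]
```

View pics/fin.png

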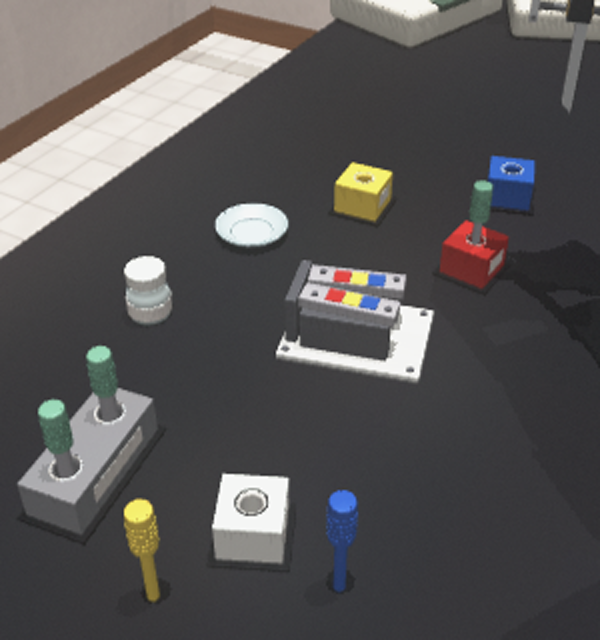

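The pestle stands fully down in the red holder: its handle spans z of about 0.077 to 0.119, where a seated one would be at 0.073 to 0.118. Everything else is where it was.

```bash
python3 -c "
from workcell import sign_off; print(sign_off())"
```

```text
the job is handed in; nothing more can be done
None
```

The pestle wedged against both jaws in the red band at a push of about 4.5 N, now stands all the way down in the red holder, and the job is handed in at about 23 s with everything else left in place.

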